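Dispense a truffle and hold it up in the serving tongs

TASK

Dispense one truffle: pull the dispenser's sprung slide by its yellow knob all the way out to its stop, and let it go fully home again so that the red truffle ends up waiting in the trough. Then take the serving tongs from their rest, close their jaws on the truffle and lift it at least 15 cm above the counter; finish while still holding it up in the tongs, hanging free and still. Never touch the truffle with the gripper or the arm, don't drop it on the counter, and leave the jar, the bowl and the gift box where they are.

Things in the scene. Friction and masses are not known exactly. Their poses are not given: they have to be found in the camera images.
- dispenser: Truffle dispenser, fixed: dark wood foot 150 x 110 mm, steel stand, clear square chute (46 x 46 mm outside, open top 143 mm above the counter). Origin: on the counter under the chute's axis. x points from the trough's open end to the chute (roughly away from the robot), y is the direction in which the slide is pulled, z up.
- pickup (a point): Where the truffle's centre comes to rest in the steel V trough (46 mm wide, sloping down to -x from under the chute): 75 mm in front (-x) of the dispenser's origin, 55 mm above the counter. Axes as the dispenser's. The wooden end stop, 12 mm wide, top 60 mm above the counter, stands 17 to 22 mm further to -x. Nothing else stands above or beside the trough here.
- slide (a joint): How far the sprung slide is pulled out, m: 0 = home (shut), 0.055 = at its stop. Its flat gate shuts the chute from below, 98 mm above the counter; when about 45 mm out the truffle drops into the trough and rolls to the end stop. The spring draws it home with 3 N at home, 6.3 N at the stop; let go, it goes home by itself.
- knob (a point): Grip point in the yellow knob on the slide's outer end, 128 mm above the counter. The knob is a square post 18 x 18 mm (sides along the dispenser's axes), 98 to 148 mm above the counter. At home it stands 85 mm from the dispenser's origin along the dispenser's +y; pull it along +y. A flat bar 18 mm wide, top 98 mm above the counter, joins it to the chute.
- truffle_center (a point): Centre of the truffle, a ball of 34 mm diameter in red foil, about 25 g. It starts in the chute on the shut gate. Its axes mean nothing.
- truffle: The same truffle (for contacts); refer to its centre.
- tongs: Steel serving tongs, 190 mm long, about 90 g, lying flat on their rest: two arms 20 mm high joined by a sprung hinge at the rear; they open and close horizontally. Origin: underside, on the middle line between the two black rubber grip pads. x points along the middle line of the open tongs to the jaws, y to the left arm, z up. This body carries hinge and right arm.
- tongs_grip (a point): Where to grip the tongs: on the middle line between the rubber pads (44 mm long), half-way up (10 mm above the underside, 40 mm above the counter on the rest). Axes as the tongs'. Hinge pin 75 mm behind (-x), jaws' middle 95 mm ahead (+x) at the same height. The open tongs measure 51 mm over the pads; squeeze the pads from both sides to close the jaws.
- tongs_jaws (a point): Middle between the open jaws, 95 mm ahead of the grip point. The jaws are 30 mm long in x, 19 mm high, V grooved, 3 mm thick, and stand 62 mm apart inside when open. They close 2.3 mm per mm at the pads; on the truffle the pads measure about 38 mm over all.
- tong_arm (a joint): Closing angle of the tongs, rad: 0 = fully open, about 0.165 = closed on the truffle, 0.30 = stop. They stay fully open until the pads are squeezed with about 8 N; closed on the truffle the spring takes about 10 N of the grip, and 45 per cent of the rest presses on the truffle.
- rest: Dark wooden tongs rest, fixed: base 165 x 75 x 6 mm with two cross bars whose tops are 30 mm above the counter, 62 mm behind and 58 mm ahead of its middle (bars 16 mm thick in x; the front one 92 mm long, the rear one 60 mm). The grip pads lie over the gap between the bars. Origin: on the counter, under its middle; x towards the jaws' end.
- jar: Bystander: amber glass jar with brass lid, 60 mm across, 90 mm high. Origin at its underside.
- bowl: Bystander: copper bowl, 100 mm across, 45 mm high. Origin at its underside.
- giftbox: Bystander: dark chocolate box with green ribbon, 100 x 70 x 28 mm. Origin at its underside.
There are look-alikes about, which are no part of the job. There is more than one size of the rest; the one meant has the size given above. There is more than one size of the tongs; the one meant has the size given above.

How it is judged:
On the way, in this order (a step that is already met when the one before it is completed fails the run):
1. the slide is pulled out to its stop (value of joint slide above 0.05 m), for 0.1 s.
2. the slide is home again and the truffle lies in the trough at its end stop (value of joint slide below 0.005 m and distance between truffle_center and pickup below 0.012 m), for 0.2 s.
3. the tongs, held by the gripper, have both jaws on the truffle (contact force between the fingers and tongs above 1 N and contact force between truffle and tong_arm above 0.3 N and contact force between truffle and tongs above 0.3 N), for 0.2 s.
At the end, for the whole second after the job is handed in: The truffle's centre is over 150 mm above the counter, still (under 40 mm/s), clamped between the tongs' jaws (over 0.3 N) and touched by nothing else; the tongs are over 100 mm up, held by the fingers (over 1 N), clear of dispenser and rest; the slide is home (within 6 mm) (height (world z) of truffle_center above 0.15 m and height (world z) of tongs_grip above 0.1 m and value of joint tong_arm above 0.1 rad and contact force between truffle and tong_arm above 0.3 N and contact force between the fingers and tongs above 1 N and contact force between each of dispenser, the fingers and truffle below 0.05 N and contact force between each of dispenser, rest and tongs below 0.05 N and linear speed of truffle below 0.04 m/s and value of joint slide below 0.006 m); the arm keeps its last pose, push and grip.
It fails at once if the gripper or arm touches the truffle (contact force between any of the fingers, the arm and truffle above 0.2 N).
It fails at once if the truffle falls to the counter (height (world z) of truffle_center below 0.035 m).
It fails at once if the jar is disturbed (distance of jar from where it was at the start of the episode above 0.03 m).
It fails at once if the bowl is disturbed (distance of bowl from where it was at the start of the episode above 0.03 m).
It fails at once if the gift box is disturbed (distance of giftbox from where it was at the start of the episode above 0.03 m).
It also fails if it takes over 58 s, if anything falls off the work surface, if the arm or the gripper's body presses on something with over 40 N, if the wrist force passes 120 N, or if a joint passes its speed limit or range.

ROBOT

A 7-joint arm with a two-finger parallel gripper is mounted at the origin on the work surface. World frame = base frame: x ahead of the robot, y to its left, z up, the work surface at z = 0. Lengths are in m, angles in rad, forces in N, time in s.
With the tool pointing down it reaches from about 0.4 to 0.9 m from the base axis. Payload 5.5 kg.
Tool frame: the origin (TCP) lies at the very end of the fingers, on their centre line; the grasp point (between the pads) lies 19 mm behind it; x points along the fingers, y is the direction in which the jaws open and shut, and the axes are right-handed (so a half turn about x gives the same grasp; the last joint's range is limited). The gripper opens to 85 mm and grips with 20 to 120 N. Pads are 22 mm wide; open, the fingers measure 114 mm over their backs; the gripper's body (76 mm by 85 mm) begins 54 mm behind the grasp point. The pads swing forward as they close: fully open they stand 13 mm farther back than shut.
Start: joints at [1.54, 0.501, -0.427, 1.55, 0.221, 1.138, -0.21], TCP at [0.188, -0.622, 0.206] pointing down, gripper open.
Joint ranges: [-2.88, 2.88], [-0.31, 2.03], [-1.54, 1.56], [0.2, 2.42], [-1.41, 4.55], [0.19, 2.02], [-2.57, 2.57]. Speed limits (rad/s): [2.57, 2.57, 3.14, 3.14, 3.14, 3.14, 3.14].

INTERFACE

Orientations are given as a unit quaternion [x, y, z, w].
In Python, from workcell import env gives the robot as it stands. The module is installed in compiled form; this text tells all that it offers.
- The arm moves only by the shell command python3 -m handwheel 'ROWS' [FORCE]. ROWS is JSON, a list of rows, each a list of 3 entries, a list of its own where there are three numbers: the shift along the world's x, y, z in cm, then the turn, a rotation vector about the world's x, y, z in degrees, then the finger opening in cm, from 0 to 8.54. In form: [[[tx, ty, tz], [rx, ry, rz], hand], ...]. A call has 1 to 20 rows; each row shifts and turns the pose as measured when the row begins; what a row does not reach is not made up. A row lasts 1/12 s, in which the tool goes at most 41.7 mm and 7.16 degrees, less where a joint would pass 70% of its speed; a pose out of reach is approached as far as the arm can. A call is refused whole if a number of a shift passes 4.17 or a number of a turn 7.16, either way. A call with a gripper value outside its range is refused whole. The fingers move at their own pace and stop on an object; FORCE is the grip in N (left out, the last holds). Time passes only in rows, so rows that do not move let the fingers close. It gives the time, the measured TCP pose, the force and the opening at its end, in the units of the state.
- env.read_state(): the state, without advancing time (a new reading comes with each control period).
- env.snapshot(name): name is "scene" or "top"; returns (picture, depth): 480x640x3 uint8, red, green, blue; 480x640 float32, m along the optical axis (not along the pixel's ray), 0 where there is no reading.
- env.camera_params(name): a dict with "fx", "fy", "cx", "cy" (pixels), "xyz" and "rotation" of the camera in the world. Camera axes: x right, y down, z forward; pixel columns grow to the right and rows downward; lengths in m; the calibration is good to about 2 mm. A picture is of the moment at which its call begins. camera_params takes no time and is no camera call.
- env.job_done(): hands the job in, once; it reports no verdict.
The state is a dict: "clock": time; "joint_positions": joint angles; "dq": joint speeds; "tau": joint torques, N m; "tool_pos": TCP position; "eef_rot": TCP orientation; "wrist_force": force on the tool from outside, world axes, zero at the start; "torque": the same for the moment, N m; "opening": opening from 0.0 (shut) to 1.0 (fully open).
Only numpy, scipy, OpenCV 4.12 (cv2) and the standard library are available. Lean on these libraries where they do the work, as an engineer would, in place of code of your own. Each camera call takes 0.05 s, during which the arm holds its last target.

## Working session

There is one attempt and no reset: what is moved stays moved. The work goes in short steps, Python scripts to look and compute and a shell command to move; the robot and the scene stay as the last step left them, time stands still between calls to the robot, and variables do not carry over. Pictures are saved under pics/ and viewed, and the job is handed in when it is done.

```bash
mkdir -p pics
cat > h.py <<'E'
import numpy as np, cv2
from workcell import env
def snap(n,f):
    im,d=env.snapshot(n); cv2.imwrite(f'pics/{f}.png',im[:,:,::-1]); np.savez(f'pics/{f}.npz',im=im,d=d); return im,d
def load(f):
    z=np.load(f'pics/{f}.npz'); return z['im'],z['d']
def ray(n,u,v):
    c=env.camera_params(n); R=np.array(c['rotation'])
    if R.size==4:
        from scipy.spatial.transform import Rotation as Q; R=Q.from_quat(R).as_matrix()
    R=R.reshape(3,3); return np.array(c['xyz']),R@np.array([(u-c['cx'])/c['fx'],(v-c['cy'])/c['fy'],1.])
def onz(n,u,v,z):
    o,r=ray(n,u,v); return o+r*(z-o[2])/r[2]
def pt(n,u,v,d):
    o,r=ray(n,u,v); return o+r*d
E
python3 - <<'E'
from h import *
for n in('scene','top'):
    print(env.camera_params(n)); snap(n,n+'0')
print(env.read_state())
E
```

```text
{'fx': 434.0797349277105, 'fy': 434.0797349277105, 'cx': 323.4787784278116, 'cy': 242.18100582326684, 'xyz': array([1.02859254, 0.4490798 , 0.77676926]), 'rotation': array([ 0.37175921,  0.83802582, -0.36584743, -0.16019823])}
{'fx': 459.1805865529051, 'fy': 459.1805865529051, 'cx': 324.45860492048496, 'cy': 243.84170390296921, 'xyz': array([ 0.34754747, -0.0455886 ,  1.1271064 ]), 'rotation': array([-0.69512307,  0.71469696, -0.04194758,  0.06521179])}
{'clock': 0.1, 'joint_positions': array([ 1.54019938,  0.50179422, -0.42678669,  1.55133931,  0.2207727 ,
        1.13828752, -0.21028048]), 'dq': array([-0.002293  , -0.00339536, -0.00099553, -0.00293892,  0.00210643,
        0.00053637, -0.00179513]), 'tau': array([-1.08785002e-02, -5.70812273e+01, -5.83800092e+00, -2.81750858e+01,
        1.06612919e-02,  5.59701584e-03,  1.66925349e-05]), 'tool_pos': array([ 0.18800174, -0.62152034,  0.20543864]), 'eef_rot': array([-0.69942803, -0.10414018,  0.6995498 , -0.10288501]), 'wrist_force': array([-0.25939059,  0.12616472, -0.18989335]), 'torque': array([-0.00379017, -0.00326217, -0.03332356]), 'opening': 1.0008554688330291}
```

View pics/scene0.png

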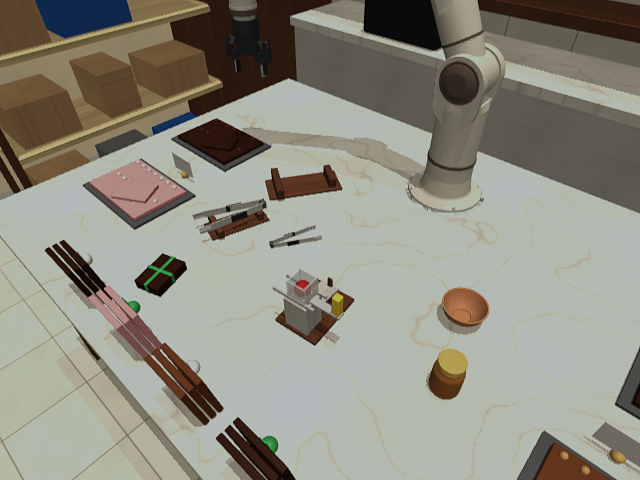

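View pics/top0.png

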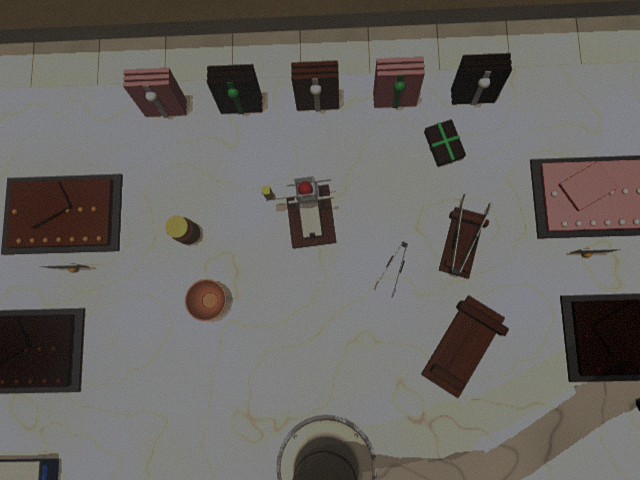

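Run:
```python
from h import *
im,d=load('top0')
a=cv2.convertScaleAbs(im[180:310,360:520,::-1],alpha=1.7)
cv2.imwrite('pics/c1.png',cv2.resize(a,None,fx=4.6,fy=4.6,interpolation=cv2.INTER_CUBIC))
a=cv2.convertScaleAbs(im[160:260,250:350,::-1],alpha=1.7)
cv2.imwrite('pics/c2.png',cv2.resize(a,None,fx=6,fy=6,interpolation=cv2.INTER_CUBIC))
im,d=load('scene0')
a=im[180:350,180:380,::-1]
cv2.imwrite('pics/c3.png',cv2.resize(a,None,fx=3.5,fy=3.5,interpolation=cv2.INTER_CUBIC))
```

```text
(no output)
```

View pics/c1.png

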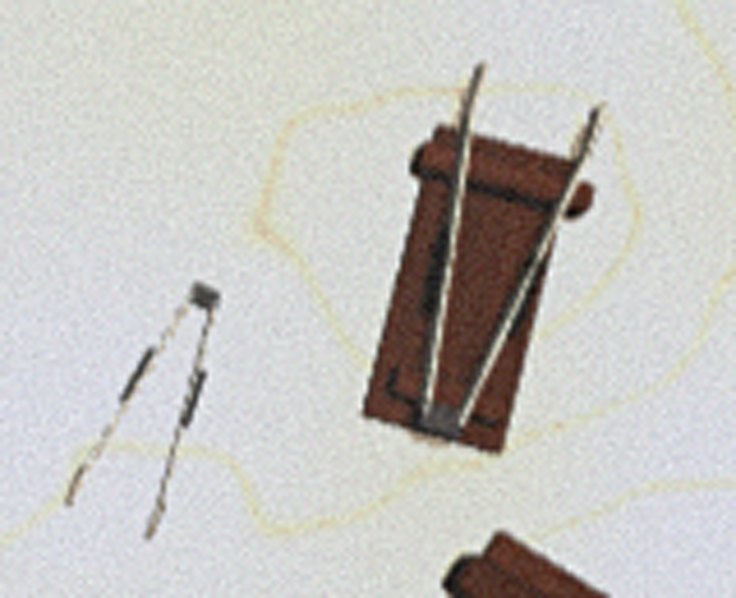

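View pics/c2.png

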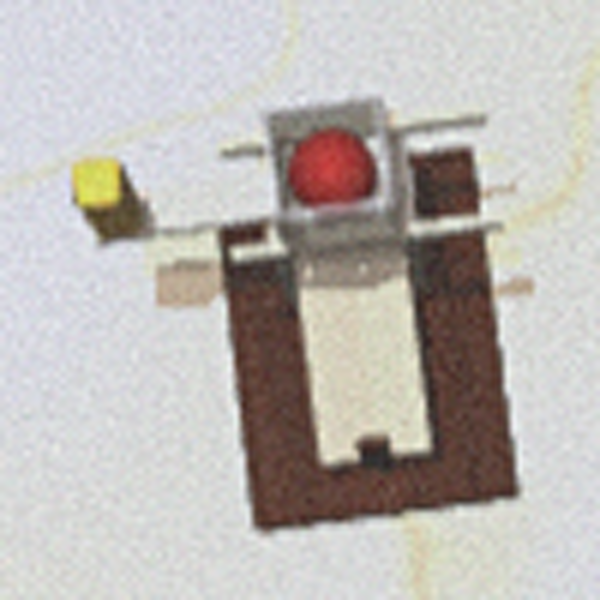

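View pics/c3.png

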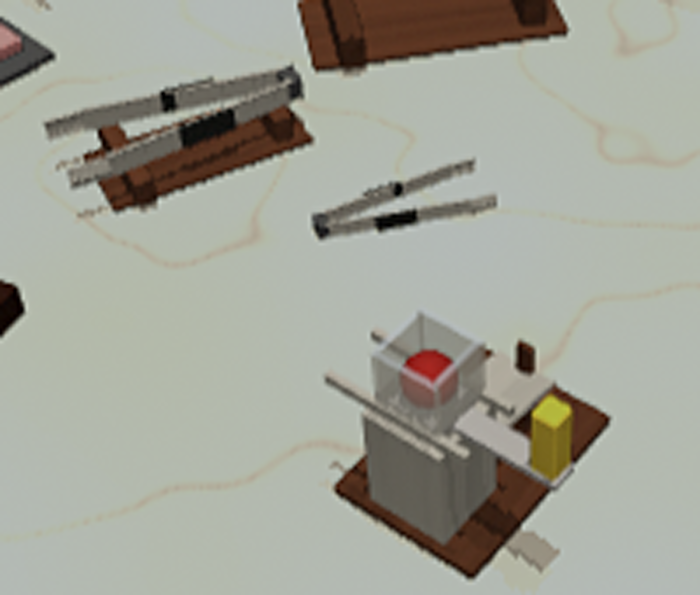

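Run:
```python
from h import *
T=lambda x,y,z:onz('top',250+(x+.5)/6-.5,160+(y+.5)/6-.5,z)[:2].round(4)
im,d=load('top0')
print('depth foot',[ (p,pt('top',*p,d[p[1],p[0]]).round(4)) for p in [(292,235),(333,230),(312,243),(266,190),(311,234),(302,200)]])
hs=cv2.cvtColor(im,cv2.COLOR_RGB2HSV)
m=((hs[...,0]>22)&(hs[...,0]<34)&(hs[...,1]>150)&(hs[...,2]>90)).astype('u1'); m[:,:250]=0;m[:,290:]=0
ys,xs=np.where(m[180:210]); ys+=180
print('yellow',xs.min(),xs.max(),ys.min(),ys.max(),xs.mean(),ys.mean(),onz('top',xs.mean(),ys.mean(),.148), np.median(d[ys,xs]))
for z in (.148,): print('knob',T(98,184,z),[T(*p,z) for p in((74,163),(118,158),(124,204),(79,210))])
for z in (.143,): print('chute',[T(*p,z) for p in((268,112),(382,100),(395,215),(282,222))])
r=((hs[...,0]<8)|(hs[...,0]>172))&(hs[...,1]>150); r[:180]=0;r[200:]=0;r[:,:295]=0;r[:,316:]=0
ys,xs=np.where(r);print('truf',xs.mean(),ys.mean(),onz('top',xs.mean(),ys.mean(),.117))
for z in(.008,.012,): print('foot',[T(*p,z) for p in((470,150),(518,495),(257,528))])
print('stop',[T(*p,.06) for p in((357,440),(389,437))])
# scene view knob
C=lambda x,y,z:onz('scene',180+(x+.5)/3.5-.5,180+(y+.5)/3.5-.5,z)[:2].round(4)
print('knob scene',C(552,412,.148),C(532,409,.148),C(571,410,.148),C(553,398,.148),C(550,425,.148))
# tongs, crop c1 scale 4.6 off (360,180)
U=lambda x,y,z:onz('top',360+(x+.5)/4.6-.5,180+(y+.5)/4.6-.5,z)[:2].round(4)
print('tongs tips',U(480,66,.05),U(598,106,.05),'hinge',U(441,418,.05))
print('padsL',U(440,230,.05),U(430,300,.05),'padsR',U(545,258,.05),U(508,320,.05))
print('rest',[U(*p,.006) for p in((438,125),(364,415),(502,452))])
print('restbar front',U(418,165,.03),U(590,205,.03))
print('small tongs',U(205,296,.02),U(70,502,.02),U(150,537,.02))
```

```text
depth foot [((292, 235), array([0.5436, 0.069 , 0.0094])), ((333, 230), array([ 0.5537, -0.0328,  0.0053])), ((312, 243), array([0.5221, 0.0199, 0.009 ])), ((266, 190), array([0.6226, 0.1113, 0.1453])), ((311, 234), array([0.5355, 0.0187, 0.0612])), ((302, 200), array([0.6071, 0.035 , 0.1062]))]
yellow 263 269 188 193 266.8888888888889 190.0 [0.621778   0.10892099 0.148     ] 1.0152843
knob [0.6213 0.1111] [array([0.6296, 0.1199]), array([0.6309, 0.1036]), array([0.6134, 0.1015]), array([0.6117, 0.1182])]
chute [array([0.648 , 0.0484]), array([0.6511, 0.0061]), array([0.6071, 0.0022]), array([0.6059, 0.0439])]
truf 304.52252252252254 187.63063063063063 [0.63302545 0.02786575 0.117     ]
foot [array([ 0.6697, -0.0233]), array([ 0.5227, -0.0392]), array([0.5123, 0.0686])]
foot [array([ 0.6685, -0.0234]), array([ 0.5221, -0.0392]), array([0.5117, 0.0682])]
stop [array([0.5384, 0.0233]), array([0.5392, 0.0106])]
knob scene [0.6244 0.1141] [0.63   0.1048] [0.6165 0.1207] [0.6166 0.1081] [0.6318 0.1191]
tongs tips [ 0.6231 -0.3483] [ 0.5998 -0.4072] hinge [ 0.4407 -0.3159]
padsL [ 0.5373 -0.3219] [ 0.5012 -0.3144] padsR [ 0.5211 -0.3741] [ 0.4897 -0.3531]
rest [array([ 0.6025, -0.336 ]), array([ 0.4472, -0.2868]), array([ 0.4257, -0.3575])]
restbar front [ 0.5759 -0.318 ] [ 0.5517 -0.4056]
small tongs [ 0.5112 -0.2046] [ 0.4049 -0.1291] [ 0.3857 -0.1697]
```

```bash
cat >> h.py <<'E'
from scipy.spatial.transform import Rotation as Q
def st():
    s=env.read_state(); R=Q.from_quat(s['eef_rot']).as_matrix()
    print('t',round(s['clock'],2),'p',s['tool_pos'].round(4),'x',R[:,0].round(3),'yawY',np.degrees(np.arctan2(R[1,1],R[0,1])).round(2),'op',round(s['opening']*85.4,1),'F',s['wrist_force'].round(1)); print('q',s['joint_positions'].round(2)); return s,R
def turn(yaw):
    """rotvec deg (world) to get tool x down and tool y at yaw deg (or +180)"""
    s,R=st()
    for y in(yaw,yaw+180):
        a=np.radians(y); Y=np.array([np.cos(a),np.sin(a),0]);X=np.array([0,0,-1.]);T=np.column_stack([X,Y,np.cross(X,Y)])
        print('turn to',y,Q.from_matrix(T@R.T).as_rotvec(degrees=True).round(2))
E
python3 - <<'E'
from h import *
turn(5.5)
im,d=load('scene0')
# height map around trough
for v in range(275,300,3):
    print(v,[tuple(pt('scene',u,v,d[v,u]).round(3)) for u in range(316,345,5)])
E
```

```text
t 0.1 p [ 0.188  -0.6215  0.2054] x [-0.     0.002 -1.   ] yawY -73.16 op 85.5 F [-0.3  0.1 -0.2]
q [ 1.54  0.5  -0.43  1.55  0.22  1.14 -0.21]
turn to 5.5 [-7.000e-02 -9.000e-02  7.866e+01]
turn to 185.5 [-9.0000e-02  7.0000e-02 -1.0134e+02]
275 [(np.float64(0.513), np.float64(-0.047), np.float64(0.003)), (np.float64(0.502), np.float64(-0.041), np.float64(-0.001)), (np.float64(0.493), np.float64(-0.032), np.float64(-0.002)), (np.float64(0.488), np.float64(-0.021), np.float64(0.002)), (np.float64(0.478), np.float64(-0.014), np.float64(-0.001)), (np.float64(0.47), np.float64(-0.004), np.float64(0.0))]
278 [(np.float64(0.614), np.float64(0.049), np.float64(0.145)), (np.float64(0.509), np.float64(-0.035), np.float64(-0.002)), (np.float64(0.502), np.float64(-0.025), np.float64(-0.0)), (np.float64(0.494), np.float64(-0.015), np.float64(0.0)), (np.float64(0.488), np.float64(-0.005), np.float64(0.003)), (np.float64(0.478), np.float64(0.002), np.float64(0.0))]
281 [(np.float64(0.613), np.float64(0.049), np.float64(0.136)), (np.float64(0.543), np.float64(-0.003), np.float64(0.039)), (np.float
[... 1661 characters left out ...]
4(0.584), np.float64(0.019), np.float64(0.04)), (np.float64(0.61), np.float64(0.058), np.float64(0.094)), (np.float64(0.606), np.float64(0.069), np.float64(0.099)), (np.float64(0.561), np.float64(0.043), np.float64(0.039)), (np.float64(0.624), np.float64(0.111), np.float64(0.149)), (np.float64(0.618), np.float64(0.118), np.float64(0.149))]
299 [(np.float64(0.624), np.float64(0.058), np.float64(0.098)), (np.float64(0.605), np.float64(0.055), np.float64(0.078)), (np.float64(0.576), np.float64(0.042), np.float64(0.042)), (np.float64(0.552), np.float64(0.035), np.float64(0.014)), (np.float64(0.629), np.float64(0.115), np.float64(0.148)), (np.float64(0.622), np.float64(0.121), np.float64(0.147))]
```

```bash
python3 -m handwheel '[[[1.8,3.05,1],[0,0,6.55],8.5],[[1.8,3.05,1],[0,0,6.55],8.5],[[1.8,3.05,1],[0,0,6.55],8.5],[[1.8,3.05,1],[0,0,6.55],8.5],[[1.8,3.05,1],[0,0,6.55],8.5],[[1.8,3.05,0],[0,0,6.55],8.5],[[1.8,3.05,0],[0,0,6.55],8.5],[[1.8,3.05,0],[0,0,6.55],8.5],[[1.8,3.05,0],[0,0,6.55],8.5],[[1.8,3.05,0],[0,0,6.55],8.5],[[1.8,3.05,0],[0,0,6.55],8.5],[[1.8,3.05,0],[0,0,6.55],8.5],[[1.8,3.05,0],[0,0,0],8.5],[[1.8,3.05,0],[0,0,0],8.5],[[1.8,3.05,0],[0,0,0],8.5],[[1.8,3.05,0],[0,0,0],8.5]]' 60; python3 -c "
from h import *
turn(5.5)"
```

```text
clock: 1.43
tool_pos: [0.4711, -0.1153, 0.2501]
eef_rot: [0.457, 0.536, -0.468, 0.534]
wrist_force: [1.2, 0.8, -0.3]
opening: 0.995
t 1.43 p [ 0.4711 -0.1153  0.2501] x [-0.012 -0.01  -1.   ] yawY 8.3 op 85.0 F [ 1.2  0.8 -0.3]
q [ 1.04  0.25 -0.99  1.88  0.24  1.14  0.1 ]
turn to 5.5 [ 0.54 -0.71 -2.81]
turn to 185.5 [  1.1    0.83 177.19]
```

```bash
python3 -m handwheel '[[[2.2,3.3,0],[0,0,0],8.5],[[2.2,3.3,0],[0,0,0],8.5],[[2.2,3.3,0],[0,0,0],8.5],[[2.2,3.3,0],[0,0,0],8.5],[[2.2,3.3,0],[0,0,0],8.5],[[2.2,3.3,0],[0,0,0],8.5],[[1,1.5,0],[0,0,0],8.5],[[0,0,0],[0.5,-0.7,-2],8.5],[[0,0,0],[0,0,0],8.5]]'; python3 -c "
from h import *
turn(5.5)"
```

```text
clock: 2.18
tool_pos: [0.6166, 0.1189, 0.2451]
eef_rot: [0.469, 0.531, -0.471, 0.525]
wrist_force: [-0.5, 0.2, -0.8]
opening: 0.995
t 2.18 p [0.6166 0.1189 0.2451] x [-0.007  0.004 -1.   ] yawY 6.66 op 85.0 F [-0.5  0.2 -0.8]
q [ 0.41  0.56 -0.92  1.55  0.45  1.27 -0.46]
turn to 5.5 [-0.22 -0.41 -1.16]
turn to 185.5 [  0.63  -0.34 178.84]
```

```bash
python3 -m handwheel '[[[0.5,-0.7,-2],[-0.2,-0.4,-1.1],8.5],[[0,0,-3],[0,0,0],8.5],[[0,0,-3],[0,0,0],8.5],[[0,0,-3],[0,0,0],8.5],[[0,0,-1.5],[0,0,0],8.5],[[0,0,0],[0,0,0],8.5]]'; python3 -c "
from h import *
turn(5.5)
snap('top','t1');snap('scene','s1')
im,_=load('top0') if 0 else load('s1')
cv2.imwrite('pics/c4.png',cv2.resize(im[200:340,240:400,::-1],None,fx=4,fy=4))
im,_=load('t1')
cv2.imwrite('pics/c5.png',cv2.resize(cv2.convertScaleAbs(im[130:260,220:370,::-1],alpha=1.7),None,fx=4,fy=4))"
```

```text
clock: 2.68
tool_pos: [0.6209, 0.1085, 0.1159]
eef_rot: [0.474, 0.523, -0.475, 0.525]
wrist_force: [0.3, -1.0, -0.6]
opening: 0.995
t 2.68 p [0.6209 0.1085 0.1159] x [ 0.001 -0.003 -1.   ] yawY 5.71 op 85.0 F [ 0.3 -1.  -0.6]
q [ 0.37  0.68 -0.84  1.67  0.57  1.05 -0.55]
turn to 5.5 [ 0.18  0.06 -0.21]
turn to 185.5 [-9.0000e-02  2.9000e-01  1.7979e+02]
```

View pics/c4.png

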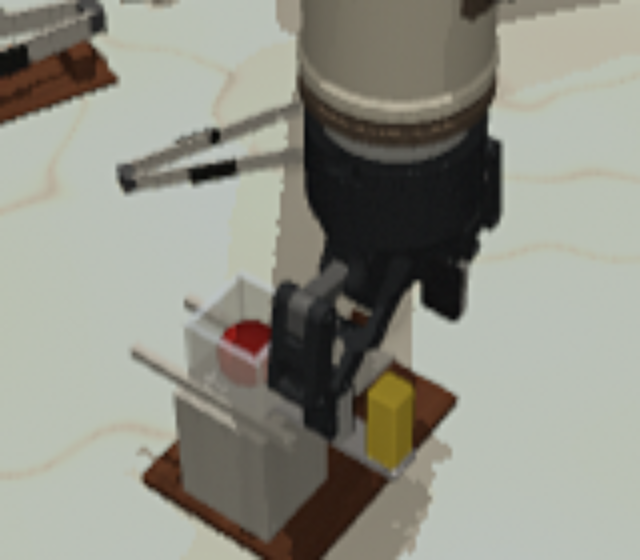

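View pics/c5.png

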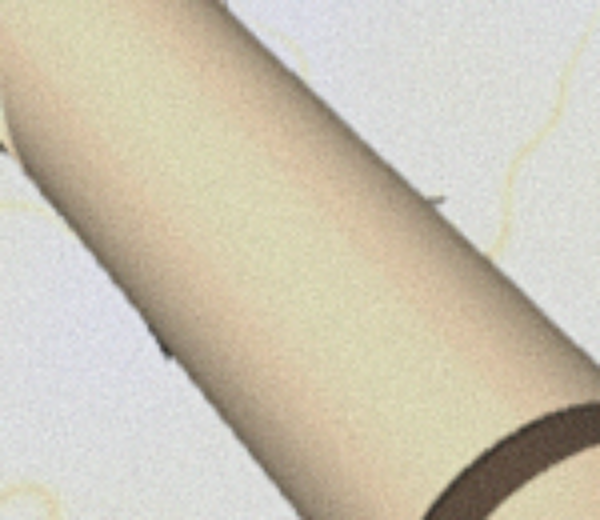

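```bash
python3 -m handwheel '[[[0,0.3,-0.5],[0,0,0],8.5],[[0,0,0],[0,0,0],1],[[0,0,0],[0,0,0],1],[[0,0,0],[0,0,0],1],[[0,0,0],[0,0,0],1],[[0,0,0],[0,0,0],1],[[0,0,0],[0,0,0],1],[[0,0,0],[0,0,0],1],[[0,0,0],[0,0,0],1]]' 60; python3 -c "
from h import *
turn(5.5)"
```

```text
clock: 3.53
tool_pos: [0.6242, 0.1129, 0.1214]
eef_rot: [0.476, 0.521, -0.473, 0.528]
wrist_force: [0.8, 0.7, -3.1]
opening: 0.169
t 3.53 p [0.6242 0.1129 0.1214] x [ 0.011 -0.003 -1.   ] yawY 5.68 op 14.4 F [ 0.8  0.7 -3.1]
q [ 0.36  0.67 -0.84  1.67  0.57  1.05 -0.56]
turn to 5.5 [ 0.19  0.6  -0.18]
turn to 185.5 [ -0.95   0.31 179.82]
```

```bash
python3 -m handwheel '[[[0,0,0],[0,0,0],1],[[0,0,0],[0,0,0],1]]'; python3 -c "
from h import *
snap('scene','s2')
im,_=load('s2')
cv2.imwrite('pics/c6.png',cv2.resize(im[200:340,240:400,::-1],None,fx=5,fy=4.2*5/4.2,interpolation=cv2.INTER_CUBIC))"
```

```text
clock: 3.7
tool_pos: [0.6243, 0.1129, 0.1214]
eef_rot: [0.476, 0.521, -0.473, 0.528]
wrist_force: [0.3, 0.3, 0.6]
opening: 0.168
```

View pics/c6.png

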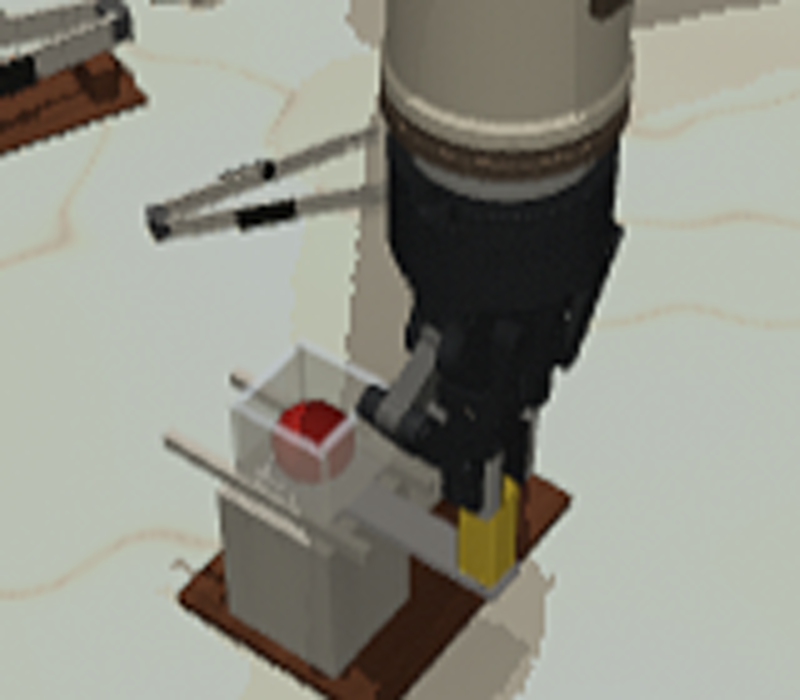

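```bash
python3 -m handwheel '[[[-0.1,1,0],[0,0,0],1],[[-0.1,1,0],[0,0,0],1],[[-0.1,1,0],[0,0,0],1],[[-0.1,1,0],[0,0,0],1],[[-0.1,1,0],[0,0,0],1]]' 70; python3 -c "
from h import *
turn(5.5)"
```

```text
clock: 4.17
tool_pos: [0.6201, 0.1531, 0.1214]
eef_rot: [0.474, 0.515, -0.48, 0.528]
wrist_force: [-1.4, -6.4, 2.4]
opening: 0.164
t 4.17 p [0.6201 0.1531 0.1214] x [ 0.008 -0.019 -1.   ] yawY 5.08 op 14.0 F [-1.4 -6.4  2.4]
q [ 0.28  0.68 -0.83  1.65  0.58  1.07 -0.64]
turn to 5.5 [1.09 0.47 0.42]
turn to 185.5 [   0.74   -1.71 -179.57]
```

```bash
python3 -m handwheel '[[[-0.1,0.8,0],[0,0,0],1],[[-0.1,0.8,0],[0,0,0],1],[[-0.05,0.6,0],[0,0,0],1],[[0,0.5,0],[0,0,0],1],[[0,0.3,0],[0,0,0],1]]' 70; python3 -c "
from h import *
turn(5.5)
snap('scene','s3')
im,_=load('s3')
cv2.imwrite('pics/c7.png',cv2.resize(im[200:340,240:400,::-1],None,fx=5,fy=5,interpolation=cv2.INTER_CUBIC))"
```

```text
clock: 4.58
tool_pos: [0.6186, 0.1666, 0.1214]
eef_rot: [0.467, 0.506, -0.492, 0.533]
wrist_force: [-2.0, -6.9, 4.6]
opening: 0.162
t 4.58 p [0.6186 0.1666 0.1214] x [ 0.005 -0.051 -0.999] yawY 4.57 op 13.8 F [-2.  -6.9  4.6]
q [ 0.22  0.69 -0.81  1.63  0.6   1.1  -0.69]
turn to 5.5 [2.93 0.3  0.93]
turn to 185.5 [   0.48   -4.58 -179.01]
```

View pics/c7.png

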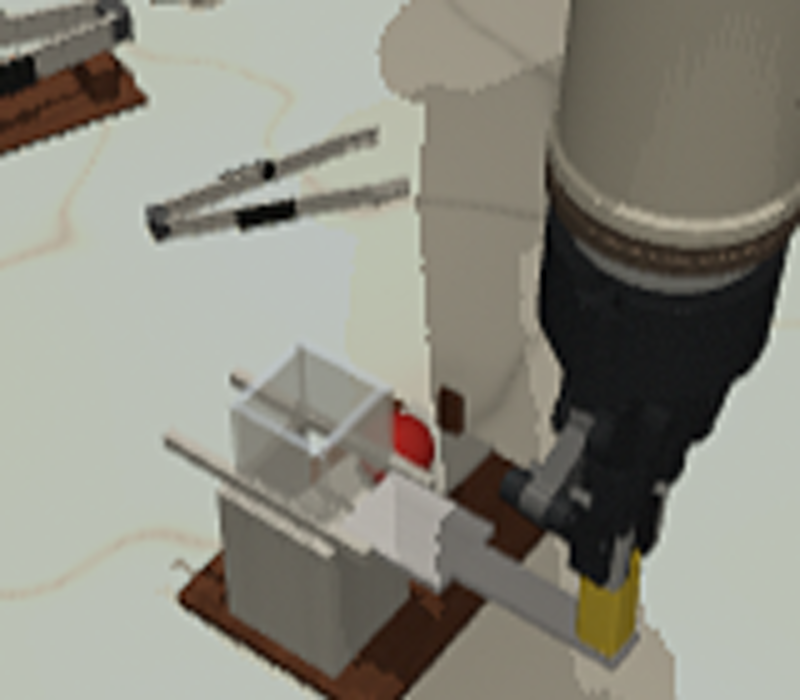

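```bash
python3 -m handwheel '[[[0,0.8,0],[1.5,0,0.5],1],[[0,0.8,0],[1.5,0,0.5],1],[[0,0.6,0],[1,0,0],1],[[0,0.5,0],[0,0,0],1]]' 80; python3 -c "
from h import *
turn(5.5)
snap('scene','s4')
im,_=load('s4')
cv2.imwrite('pics/c8.png',cv2.resize(im[200:340,240:400,::-1],None,fx=5,fy=5,interpolation=cv2.INTER_CUBIC))"
```

```text
clock: 4.97
tool_pos: [0.6184, 0.1675, 0.1213]
eef_rot: [0.472, 0.516, -0.485, 0.525]
wrist_force: [-2.4, -9.9, 4.8]
opening: 0.157
t 4.97 p [0.6184 0.1675 0.1213] x [-0.003 -0.022 -1.   ] yawY 4.76 op 13.4 F [-2.4 -9.9  4.8]
q [ 0.25  0.69 -0.82  1.63  0.58  1.09 -0.66]
turn to 5.5 [ 1.26 -0.16  0.74]
turn to 185.5 [  -0.26   -1.97 -179.25]
```

View pics/c8.png

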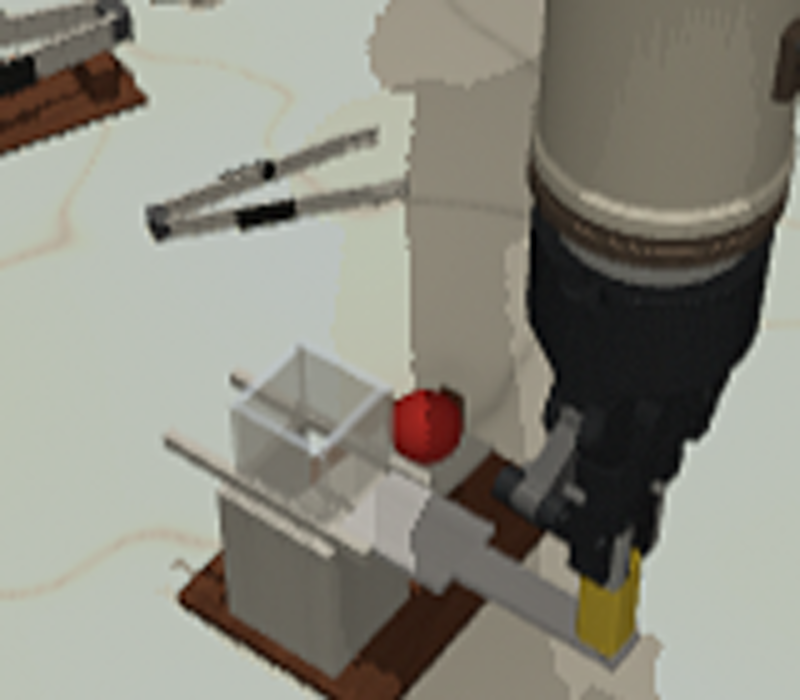

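```bash
python3 -m handwheel '[[[0,0,0],[0,0,0],1],[[0.1,-1,0],[0.6,0,0],1],[[0.1,-1,0],[0.6,0,0],1],[[0.1,-1,0],[0,0,0],1],[[0.1,-1,0],[0,0,0],1],[[0.05,-0.7,0],[0,0,0],1],[[0.03,-0.4,0],[0,0,0],1],[[0,0,0],[0,0,0],1]]' 80; python3 -c "
from h import *
turn(5.5)"
```

```text
clock: 5.68
tool_pos: [0.6239, 0.1136, 0.1215]
eef_rot: [0.477, 0.52, -0.48, 0.522]
wrist_force: [0.3, -3.3, 0.0]
opening: 0.149
t 5.68 p [0.6239 0.1136 0.1215] x [-0.001 -0.005 -1.   ] yawY 4.83 op 12.7 F [ 0.3 -3.3  0. ]
q [ 0.35  0.68 -0.83  1.65  0.57  1.07 -0.57]
turn to 5.5 [ 0.3  -0.08  0.67]
turn to 185.5 [-1.2000e-01 -4.7000e-01 -1.7933e+02]
```

```bash
python3 -m handwheel '[[[0,0,0],[0,0,0],5],[[0,0,0],[0,0,0],5],[[0,0,0],[0,0,0],5],[[0,0,0],[0,0,0],5],[[0,0,2],[0,0,0],6],[[0,0,3],[0,0,0],6],[[0,0,3.5],[0,0,0],7],[[0,0,3.5],[0,0,0],8],[[-1.2,-3.2,1],[0,0,0],8.5],[[-1.2,-3.2,0],[0,0,0],8.5],[[-1.2,-3.2,0],[0,0,0],8.5],[[-1.2,-3.2,0],[0,0,0],8.5],[[-1.2,-3.2,0],[0,0,0],8.5],[[-1.2,-3.2,0],[0,0,0],8.5],[[-1.2,-3.2,0],[0,0,0],8.5],[[-1.2,-3.2,0],[0,0,0],8.5],[[0,0,0],[0,0,0],8.5]]' 20; python3 -c "
from h import *
turn(71)
snap('scene','s5');snap('top','t5')
im,_=load('s5')
cv2.imwrite('pics/c9.png',cv2.resize(im[200:340,240:400,::-1],None,fx=4,fy=4,interpolation=cv2.INTER_CUBIC))
im,_=load('t5')
cv2.imwrite('pics/c10.png',cv2.resize(cv2.convertScaleAbs(im[150:290,240:400,::-1],alpha=1.7),None,fx=4,fy=4,interpolation=cv2.INTER_CUBIC))"
```

```text
clock: 7.1
tool_pos: [0.5211, -0.136, 0.2609]
eef_rot: [0.475, 0.525, -0.471, 0.527]
wrist_force: [0.5, -0.8, -0.3]
opening: 0.994
t 7.1 p [ 0.5211 -0.136   0.2609] x [ 0.005  0.003 -1.   ] yawY 6.06 op 84.8 F [ 0.5 -0.8 -0.3]
q [ 1.    0.35 -0.97  1.76  0.31  1.19  0.04]
turn to 71 [-0.32  0.19 64.94]
turn to 251 [   0.22    0.36 -115.06]
```

View pics/c9.png

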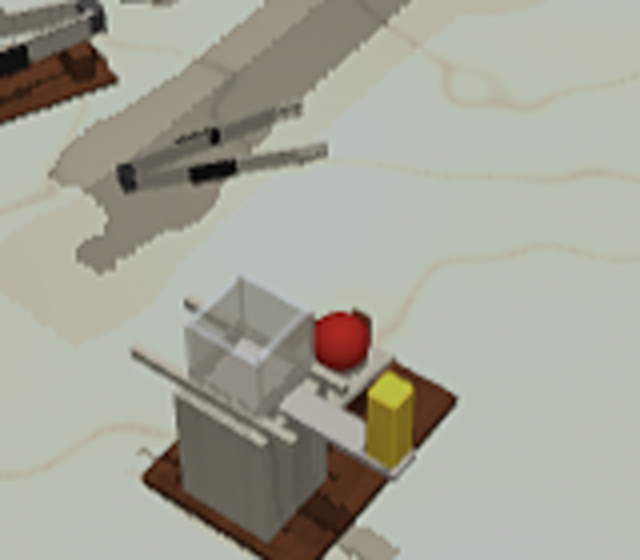

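View pics/c10.png

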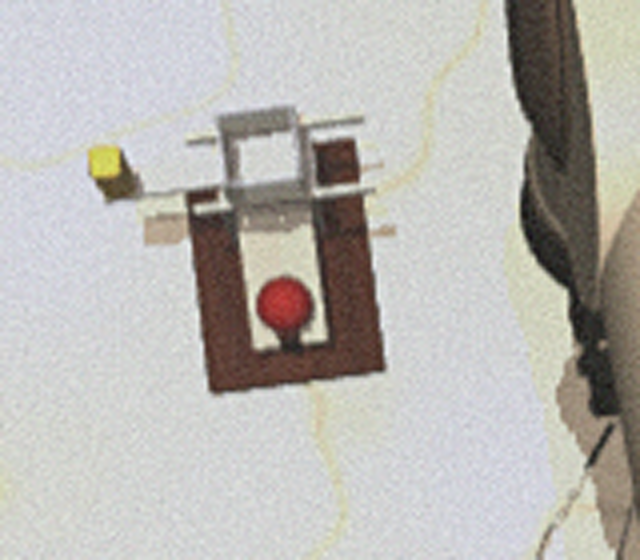

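Run:
```python
from h import *
for n,f in(('top','t5'),('scene','s5')):
    im,d=load(f); hs=cv2.cvtColor(im,cv2.COLOR_RGB2HSV)
    r=(((hs[...,0]<8)|(hs[...,0]>172))&(hs[...,1]>170)&(hs[...,2]>60)).astype('u1')
    box=(slice(205,245),slice(295,330)) if n=='top' else (slice(270,300),slice(310,340))
    m=np.zeros_like(r);m[box]=r[box]; k,l,s,c=cv2.connectedComponentsWithStats(m); i=1+s[1:,4].argmax()
    print(n,s[i],c[i],onz(n,c[i][0],c[i][1],.055).round(4))
def cloud(n,f):
    im,d=load(f); c=env.camera_params(n); o,_=ray(n,0,0)
    v,u=np.mgrid[:480,:640]; R=Q.from_quat(c['rotation']).as_matrix()
    P=np.stack([(u-c['cx'])/c['fx'],(v-c['cy'])/c['fy'],np.ones_like(u)],-1)*d[...,None]@R.T+o
    return im,P
for n,f in(('top','top0'),('scene','scene0')):
    im,P=cloud(n,f); hs=cv2.cvtColor(im,cv2.COLOR_RGB2HSV)
    m=(P[...,0]>.42)&(P[...,0]<.64)&(P[...,1]>-.43)&(P[...,1]<-.28)&(P[...,2]>.038)&(P[...,2]<.065)
    p=P[m]; print(n,len(p),'zq',np.percentile(p[:,2],[5,50,95]).round(4))
    a=np.radians(-19.5); ex=np.array([np.cos(a),np.sin(a)]);ey=np.array([-ex[1],ex[0]]); g=np.array([.512,-.341])
    s=(p[:,:2]-g)@ex; t=(p[:,:2]-g)@ey
    for lo in np.arange(-.09,.12,.02):
        k=(s>lo)&(s<lo+.02)
        tt=t[k]
        if k.sum(): print(round(lo+.01,2),k.sum(),'L',tt[tt>0].mean().round(4) if (tt>0).any() else None,'R',tt[tt<=0].mean().round(4) if (tt<=0).any() else None, 'ext',tt.min().round(4),tt.max().round(4))
    print('s ext',s.min().round(4),s.max().round(4))
```

```text
top [305 221   9  10  42] [309.52380952 224.95238095] [0.5585 0.0221 0.055 ]
scene [319 278  13  15 158] [324.87974684 284.75316456] [0.5559 0.0205 0.055 ]
top 449 zq [0.0399 0.0488 0.0529]
-0.08 57 L 0.0053 R -0.0061 ext -0.0124 0.0099
-0.06 41 L 0.0091 R -0.0109 ext -0.0147 0.012
-0.04 35 L 0.0128 R -0.015 ext -0.0175 0.0148
-0.02 60 L 0.0174 R -0.0201 ext -0.0252 0.022
0.0 68 L 0.02 R -0.0232 ext -0.0273 0.0234
0.02 47 L 0.0214 R -0.0252 ext -0.0287 0.0244
0.04 36 L 0.0228 R -0.0277 ext -0.0301 0.0244
0.06 34 L 0.0254 R -0.0312 ext -0.0344 0.027
0.08 35 L 0.028 R -0.034 ext -0.0372 0.0308
0.1 35 L 0.0292 R -0.0357 ext -0.0391 0.0314
0.12 1 L 0.0283 R None ext 0.0283 0.0283
s ext -0.0822 0.1104
scene 601 zq [0.0387 0.0454 0.0507]
-0.08 33 L 0.0082 R -0.0062 ext -0.012 0.0138
-0.06 61 L 0.0112 R -0.0098 ext -0.0157 0.0155
-0.04 55 L 0.0145 R -0.0137 ext -0.0203 0.0183
-0.02 62 L 0.0197 R -0.0174 ext -0.022 0.0256
0.0 73 L 0.0228 R -0.0205 ext -0.0278 0.0264
0.02 68 L 0.0234 R -0.023 ext -0.0283 0.0302
0.04 59 L 0.0243 R -0.026 ext -0.0293 0.0277
0.06 64 L 0.027 R -0.0291 ext -0.034 0.0307
0.08 61 L 0.0293 R -0.0326 ext -0.0359 0.0341
0.1 63 L 0.0308 R -0.0346 ext -0.0379 0.0348
0.12 2 L 0.0301 R None ext 0.0295 0.0307
s ext -0.0826 0.111
```

```bash
python3 -m handwheel '[[[-0.1,-2,0],[0,0,6.5],8.5],[[-0.1,-2,0],[0,0,6.5],8.5],[[-0.1,-2,0],[0,0,6.5],8.5],[[-0.1,-2,0],[0,0,6.5],8.5],[[-0.1,-2,0],[0,0,6.5],8.5],[[-0.1,-2,0],[0,0,6.5],8.5],[[-0.1,-2,0],[0,0,6.5],8.5],[[-0.1,-2,0],[0,0,6.5],8.5],[[-0.1,-2,0],[0,0,6.5],8.5],[[-0.1,-2,0],[0,0,6.5],8.5],[[0,0,0],[0,0,0],8.5]]'; python3 -c "
from h import *
turn(69.7)"
```

```text
clock: 8.12
tool_pos: [0.5255, -0.3125, 0.2672]
eef_rot: [0.089, 0.701, -0.074, 0.704]
wrist_force: [-1.4, -0.5, -0.5]
opening: 0.992
t 8.12 p [ 0.5255 -0.3125  0.2672] x [ 0.006  0.021 -1.   ] yawY 76.73 op 84.7 F [-1.4 -0.5 -0.5]
q [ 1.29  0.61 -1.17  1.56  0.55  1.35  1.4 ]
turn to 69.7 [-1.17  0.43 -7.03]
turn to 249.7 [ -0.65  -1.77 172.96]
```

```bash
python3 -m handwheel '[[[-0.6,-1.4,0],[-0.5,0.2,-3.5],8.5],[[-0.7,-1.4,-1],[-0.6,0.2,-3.5],8.5],[[0,0,-3],[0,0,0],8.5],[[0,0,-3],[0,0,0],8.5],[[0,0,-3],[0,0,0],8.5],[[0,0,-3],[0,0,0],8.5],[[0,0,0],[0,0,0],8.5],[[0,0,0],[0,0,0],8.5]]'; python3 -c "
from h import *
turn(69.7)"
```

```text
clock: 8.78
tool_pos: [0.5255, -0.3248, 0.1377]
eef_rot: [0.127, 0.691, -0.121, 0.701]
wrist_force: [0.3, 0.1, 1.4]
opening: 0.996
t 8.78 p [ 0.5255 -0.3248  0.1377] x [ 0.015  0.007 -1.   ] yawY 69.78 op 85.1 F [0.3 0.1 1.4]
q [ 1.23  0.72 -1.04  1.69  0.67  1.12  1.22]
turn to 69.7 [-0.38  0.89 -0.08]
turn to 249.7 [ -1.39  -0.6  179.92]
```

```bash
python3 -m handwheel '[[[-0.7,-0.8,-1],[-0.4,0.9,0],8.5],[[-0.6,-0.8,-2],[0,0,0],8.5],[[0,0,-2],[0,0,0],8.5],[[0,0,0],[0,0,0],8.5],[[0,0,0],[0,0,0],8.5]]'; python3 -c "
from h import *
turn(69.7)"
```

```text
clock: 9.2
tool_pos: [0.5189, -0.3407, 0.0946]
eef_rot: [0.121, 0.693, -0.125, 0.699]
wrist_force: [0.8, -0.6, -0.3]
opening: 0.996
t 9.2 p [ 0.5189 -0.3407  0.0946] x [ 0.008 -0.007 -1.   ] yawY 69.94 op 85.0 F [ 0.8 -0.6 -0.3]
q [ 1.22  0.77 -0.99  1.72  0.73  1.06  1.2 ]
turn to 69.7 [ 0.4   0.43 -0.24]
turn to 249.7 [ -0.68   0.63 179.76]
```

```bash
python3 -m handwheel '[[[-0.9,0.1,0],[0.3,0.4,0],8.5],[[0,0,-1],[0,0,0],8.5],[[0,0,-1],[0,0,0],8.5],[[0,0,0],[0,0,0],8.5]]'; python3 -c "
from h import *
turn(69.7)
snap('scene','s6')
im,_=load('s6')
cv2.imwrite('pics/c11.png',cv2.resize(im[150:290,160:320,::-1],None,fx=5,fy=4,interpolation=cv2.INTER_CUBIC))"
```

```text
clock: 9.53
tool_pos: [0.5121, -0.3411, 0.0788]
eef_rot: [0.122, 0.694, -0.125, 0.699]
wrist_force: [0.2, 0.5, -0.4]
opening: 0.997
t 9.53 p [ 0.5121 -0.3411  0.0788] x [ 0.006 -0.006 -1.   ] yawY 69.9 op 85.1 F [ 0.2  0.5 -0.4]
q [ 1.22  0.78 -0.98  1.74  0.75  1.04  1.19]
turn to 69.7 [ 0.35  0.33 -0.2 ]
turn to 249.7 [ -0.51   0.56 179.8 ]
```

View pics/c11.png

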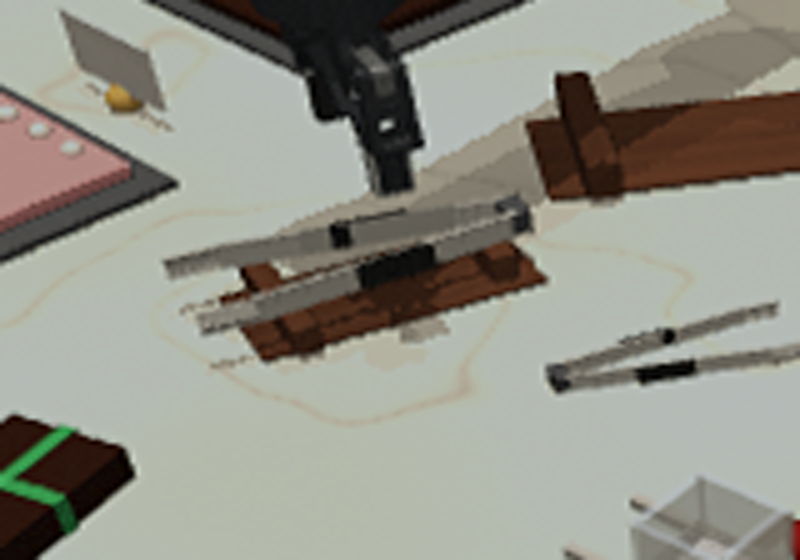

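```bash
python3 -m handwheel '[[[0,0,-1.5],[0.3,0.3,0],8.5],[[0,0,-1.5],[0,0,0],8.5],[[0,0,-1.5],[0,0,0],8.5],[[0,0,-1],[0,0,0],8.5],[[0,0,0],[0,0,0],8.5]]'; python3 -c "
from h import *
turn(69.7)
snap('scene','s7')
im,_=load('s7')
cv2.imwrite('pics/c12.png',cv2.resize(im[150:290,160:320,::-1],None,fx=5,fy=4,interpolation=cv2.INTER_CUBIC))"
```

```text
clock: 10.0
tool_pos: [0.513, -0.3411, 0.0196]
eef_rot: [0.123, 0.696, -0.124, 0.697]
wrist_force: [-0.1, 0.7, 0.3]
opening: 0.994
t 10.0 p [ 0.513  -0.3411  0.0196] x [ 0.002 -0.001 -1.   ] yawY 69.91 op 84.9 F [-0.1  0.7  0.3]
q [ 1.18  0.85 -0.91  1.75  0.81  0.96  1.15]
turn to 69.7 [ 0.07  0.09 -0.21]
turn to 249.7 [-1.4000e-01  1.2000e-01  1.7979e+02]
```

View pics/c12.png

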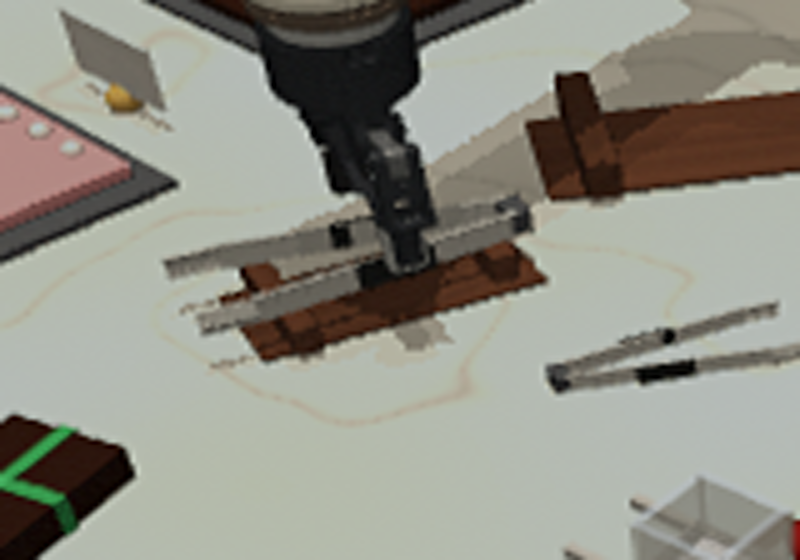

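```bash
python3 -m handwheel '[[[0,0,-0.1],[0,0,0],5.6],[[0,0,0],[0,0,0],5.6],[[0,0,0],[0,0,0],5.6],[[0,0,0],[0,0,0],5.2],[[0,0,0],[0,0,0],4.8],[[0,0,0],[0,0,0],4.7],[[0,0,0],[0,0,0],4.7],[[0,0,0],[0,0,0],4.7]]' 25; python3 -c "
from h import *
turn(69.7)
snap('scene','s8')
im,_=load('s8')
cv2.imwrite('pics/c13.png',cv2.resize(im[150:290,160:320,::-1],None,fx=5,fy=4,interpolation=cv2.INTER_CUBIC))"
```

```text
clock: 10.72
tool_pos: [0.5148, -0.3414, 0.0213]
eef_rot: [0.123, 0.694, -0.124, 0.698]
wrist_force: [-0.4, 0.6, -0.9]
opening: 0.556
t 10.72 p [ 0.5148 -0.3414  0.0213] x [ 0.005 -0.003 -1.   ] yawY 69.93 op 47.5 F [-0.4  0.6 -0.9]
q [ 1.18  0.85 -0.92  1.75  0.81  0.96  1.15]
turn to 69.7 [ 0.16  0.27 -0.23]
turn to 249.7 [ -0.42   0.24 179.77]
```

View pics/c13.png

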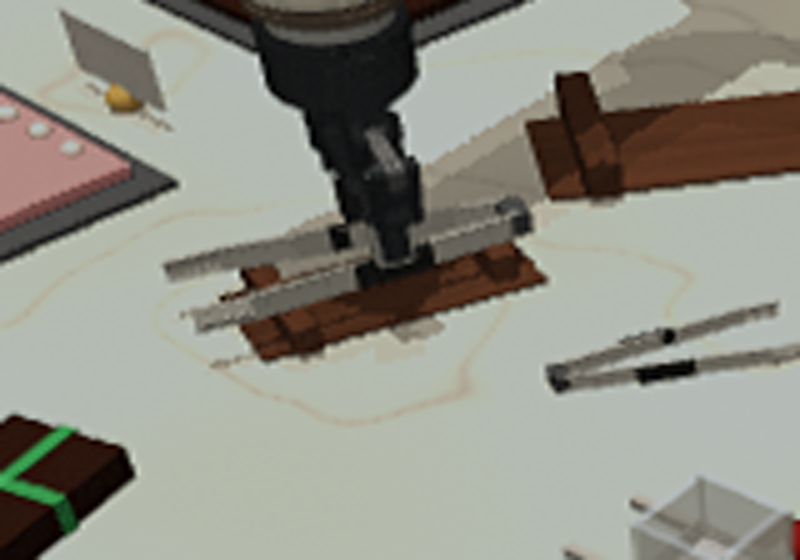

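```bash
python3 -m handwheel '[[[0,0,0],[0,0,0],4.5],[[0,0,0],[0,0,0],4.5],[[0,0,0],[0,0,0],4.5],[[0,0,1],[0,0,0],4.5],[[0,0,1],[0,0,0],4.5],[[0,0,1],[0,0,0],4.5],[[0,0,1],[0,0,0],4.5],[[0,0,0],[0,0,0],4.5]]' 25; python3 -c "
from h import *
turn(69.7)
snap('scene','s9')
im,_=load('s9')
cv2.imwrite('pics/c14.png',cv2.resize(im[130:270,160:320,::-1],None,fx=5,fy=4,interpolation=cv2.INTER_CUBIC))"
```

```text
clock: 11.43
tool_pos: [0.5148, -0.3409, 0.0655]
eef_rot: [0.123, 0.695, -0.123, 0.698]
wrist_force: [0.4, 0.2, -0.3]
opening: 0.527
t 11.43 p [ 0.5148 -0.3409  0.0655] x [ 0.005 -0.002 -1.   ] yawY 69.96 op 45.0 F [ 0.4  0.2 -0.3]
q [ 1.21  0.8  -0.96  1.73  0.76  1.02  1.19]
turn to 69.7 [ 0.12  0.26 -0.26]
turn to 249.7 [ -0.41   0.19 179.74]
```

View pics/c14.png

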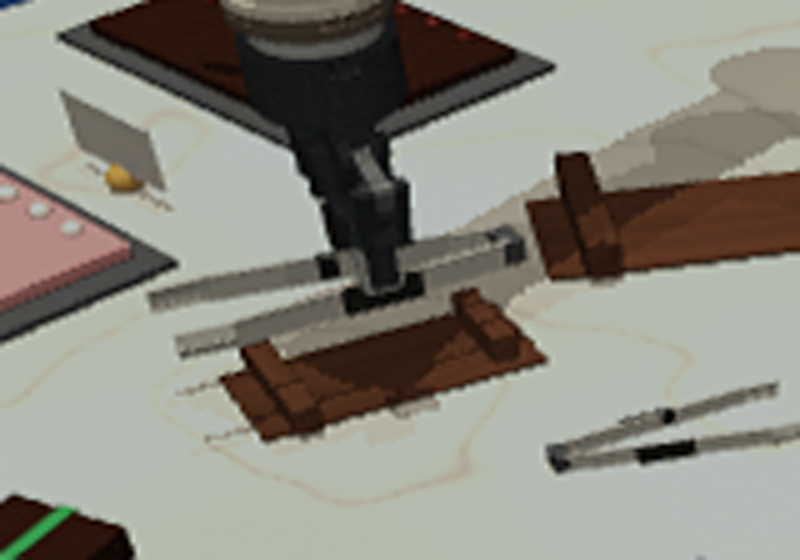

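```bash
python3 -m handwheel '[[[0,0,2],[0,0,0],4.5],[[0,0,3],[0,0,0],4.5],[[0,0,3],[0,0,0],4.5],[[-0.2,1.5,1.5],[0,0,1],4.5],[[-0.4,2.5,0],[0,0,1.8],4.5],[[-0.4,2.5,0],[0,0,1.8],4.5],[[-0.4,2.5,0],[0,0,1.8],4.5],[[-0.4,2.5,0],[0,0,1.8],4.5],[[-0.4,2.5,0],[0,0,1.8],4.5],[[-0.4,2.5,0],[0,0,1.8],4.5],[[-0.4,2.5,0],[0,0,1.8],4.5],[[-0.4,2.5,0],[0,0,1.8],4.5],[[-0.4,2.5,0],[0,0,1.8],4.5],[[-0.4,2.5,0],[0,0,1.8],4.5],[[-0.4,2.5,0],[0,0,1.8],4.5],[[-0.4,2.5,0],[0,0,1.8],4.5],[[-0.2,1.2,0],[0,0,1],4.5],[[0,0,0],[0,0,0],4.5]]' 25; python3 -c "
from h import *
turn(95.5)"
```

```text
clock: 12.98
tool_pos: [0.4534, -0.0045, 0.1638]
eef_rot: [-0.03, 0.704, 0.023, 0.709]
wrist_force: [0.4, -0.1, -1.3]
opening: 0.533
t 12.98 p [ 0.4534 -0.0045  0.1638] x [ 0.007 -0.009 -1.   ] yawY 94.34 op 45.5 F [ 0.4 -0.1 -1.3]
q [ 1.03  0.48 -1.32  2.06  0.56  1.03  1.07]
turn to 95.5 [0.54 0.38 1.16]
turn to 275.5 [   0.59   -0.84 -178.84]
```

```bash
python3 -m handwheel '[[[0.5,0.9,-1],[0.5,0.4,1.2],4.5],[[0.4,0.7,-1],[0,0,0],4.5],[[0,0,0],[0,0,0],4.5],[[0,0,0],[0,0,0],4.5]]' 25
python3 - <<'E'
from h import *
s,R=st()
im,d=snap('scene','s10'); im2,d2=snap('top','t10')
cv2.imwrite('pics/c15.png',cv2.resize(im[170:310,270:430,::-1],None,fx=5,fy=4,interpolation=cv2.INTER_CUBIC))
cv2.imwrite('pics/c16.png',cv2.resize(cv2.convertScaleAbs(im2[180:320,250:410,::-1],alpha=1.7),None,fx=5,fy=4,interpolation=cv2.INTER_CUBIC))
E
```

```text
clock: 13.32
tool_pos: [0.4636, 0.0078, 0.1432]
eef_rot: [-0.035, 0.707, 0.032, 0.706]
wrist_force: [-0.2, -0.8, -0.8]
opening: 0.535
t 13.32 p [0.4636 0.0078 0.1432] x [-0.    -0.004 -1.   ] yawY 95.39 op 45.7 F [-0.2 -0.8 -0.8]
q [ 0.94  0.53 -1.26  2.05  0.61  1.01  1.03]
```

View pics/c15.png

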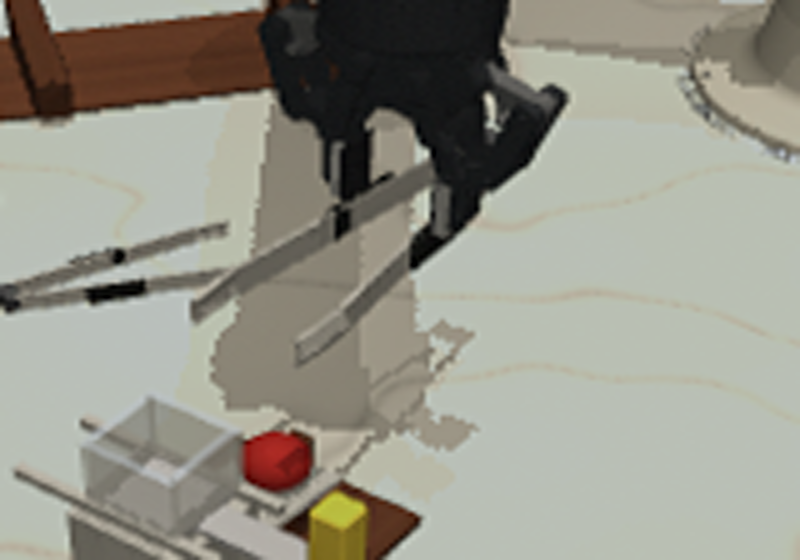

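View pics/c16.png

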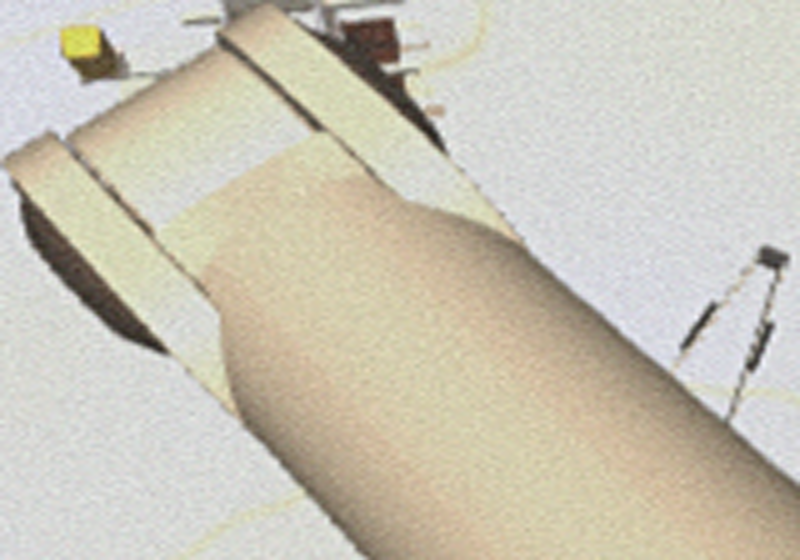

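```bash
cat >> h.py <<'E'
def cloud(n,f):
    im,d=load(f); c=env.camera_params(n)
    v,u=np.mgrid[:480,:640]; R=Q.from_quat(c['rotation']).as_matrix()
    P=np.stack([(u-c['cx'])/c['fx'],(v-c['cy'])/c['fy'],np.ones_like(u)],-1)*d[...,None]@R.T+np.array(c['xyz'])
    return im,P
def jaws(f,g,yaw,z0,z1,dz):
    im,P=cloud('scene',f); a=np.radians(yaw); ex=np.array([np.cos(a),np.sin(a)]);ey=np.array([-ex[1],ex[0]])
    S=(P[...,:2]-g)@ex;T=(P[...,:2]-g)@ey;Z=P[...,2]
    m=(S>.02)&(S<.125)&(abs(T)<.045)&(Z>z0)&(Z<z1)
    for lo in np.arange(.02,.125,.015):
        for nm,c in(('L',T>0),('R',T<=0)):
            k=m&c&(S>=lo)&(S<lo+.015)
            if k.sum()>4: print(nm,round(lo+.0075,3),k.sum(),'t',np.percentile(T[k],[5,50,95]).round(4),'z',np.percentile(Z[k],[3,50,97]).round(4))
    print('smax',S[m].max().round(4), 'smaxR',S[m&(T<=0)].max().round(4))
E
python3 -c "
from h import *
jaws('s10',np.array([.4636,.0078]),5.4,.12,.2,0)"
```

```text
L 0.028 33 t [0.0205 0.022  0.0239] z [0.1545 0.1637 0.1728]
R 0.028 42 t [-0.0209 -0.0194 -0.0174] z [0.1528 0.1643 0.1733]
L 0.042 27 t [0.0217 0.0231 0.0242] z [0.1536 0.1655 0.174 ]
R 0.042 36 t [-0.0229 -0.0212 -0.0198] z [0.1532 0.1636 0.1736]
L 0.058 30 t [0.0225 0.0246 0.0259] z [0.1539 0.1658 0.1733]
R 0.058 40 t [-0.0248 -0.0225 -0.0216] z [0.1543 0.1648 0.1729]
L 0.073 27 t [0.025  0.0261 0.0274] z [0.1536 0.1659 0.1729]
R 0.073 44 t [-0.0268 -0.0244 -0.0224] z [0.1538 0.1647 0.1726]
L 0.088 34 t [0.0255 0.028  0.03  ] z [0.1573 0.1671 0.1736]
R 0.088 34 t [-0.0279 -0.0265 -0.0249] z [0.1543 0.1623 0.174 ]
L 0.103 40 t [0.0253 0.0276 0.0296] z [0.1542 0.1658 0.1723]
R 0.103 38 t [-0.0275 -0.0259 -0.0242] z [0.1545 0.1609 0.1729]
smax 0.1109 smaxR 0.1094
```

```bash
python3 -m handwheel '[[[-0.1,0.5,0],[0,0,0],4.5],[[0,0,-1.5],[0,0,0],4.5],[[0,0,-1.5],[0,0,0],4.5],[[0,0,-1.5],[0,0,0],4.5],[[0,0,0],[0,0,0],4.5],[[0,0,0],[0,0,0],4.5]]' 25; python3 -c "
from h import *
turn(95.5)"
```

```text
clock: 13.92
tool_pos: [0.4643, 0.0096, 0.0998]
eef_rot: [-0.032, 0.705, 0.028, 0.708]
wrist_force: [0.2, 0.1, -1.0]
opening: 0.531
t 13.92 p [0.4643 0.0096 0.0998] x [ 0.004 -0.006 -1.   ] yawY 94.88 op 45.4 F [ 0.2  0.1 -1. ]
q [ 0.86  0.58 -1.18  2.08  0.69  0.93  0.96]
turn to 95.5 [0.36 0.24 0.62]
turn to 275.5 [   0.38   -0.57 -179.38]
```

```bash
python3 -m handwheel '[[[-0.2,0.35,-0.3],[0.3,0.2,0.7],4.5],[[0,0,0],[0,0,0],4.5]]' 25
python3 - <<'E'
from h import *
s,R=st()
im,d=snap('scene','s11')
jaws('s11',np.array([s['tool_pos'][0],s['tool_pos'][1]]),5.4,.1,.15,0)
cv2.imwrite('pics/c17.png',cv2.resize(im[200:310,270:400,::-1],None,fx=6,fy=5.4,interpolation=cv2.INTER_CUBIC))
E
```

```text
clock: 14.08
tool_pos: [0.4627, 0.0131, 0.098]
eef_rot: [-0.035, 0.706, 0.034, 0.707]
wrist_force: [-0.0, -0.8, -0.7]
opening: 0.53
t 14.08 p [0.4627 0.0131 0.098 ] x [ 0.002 -0.001 -1.   ] yawY 95.59 op 45.3 F [-0.  -0.8 -0.7]
q [ 0.86  0.59 -1.18  2.09  0.69  0.93  0.96]
L 0.028 32 t [0.0192 0.0216 0.0242] z [0.1091 0.1197 0.1279]
R 0.028 35 t [-0.0213 -0.0196 -0.0179] z [0.108  0.1192 0.1279]
L 0.042 26 t [0.021  0.0229 0.0246] z [0.1091 0.1214 0.1283]
R 0.042 37 t [-0.0228 -0.0209 -0.0192] z [0.1083 0.1185 0.1278]
L 0.058 27 t [0.0228 0.0247 0.0262] z [0.1085 0.1203 0.1283]
R 0.058 38 t [-0.0248 -0.0228 -0.0212] z [0.1069 0.1195 0.1279]
L 0.073 25 t [0.025  0.0266 0.0278] z [0.1086 0.1219 0.1288]
R 0.073 36 t [-0.0259 -0.0244 -0.023 ] z [0.1105 0.1176 0.1286]
L 0.088 30 t [0.026  0.0285 0.0302] z [0.1109 0.123  0.1289]
R 0.088 36 t [-0.0278 -0.0259 -0.0243] z [0.1099 0.1175 0.1278]
L 0.103 34 t [0.0258 0.0283 0.0297] z [0.1113 0.1213 0.1294]
R 0.103 36 t [-0.0275 -0.0257 -0.0242] z [0.1085 0.1163 0.127 ]
smax 0.1107 smaxR 0.109
```

View pics/c17.png

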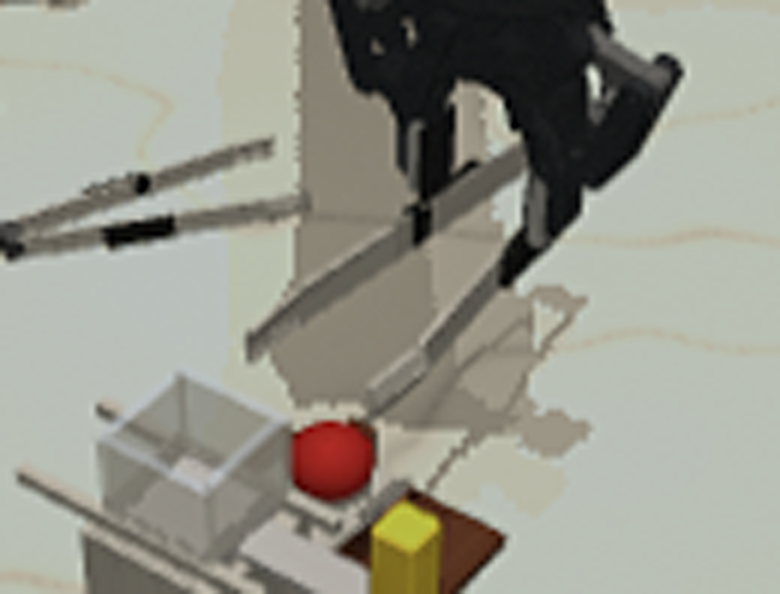

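```bash
python3 -m handwheel '[[[0,-0.05,-1],[0,0,0],4.5],[[0,0,-1.2],[0,0,0],4.5],[[0,0,-1.2],[0,0,0],4.5],[[0,0,-1.2],[0,0,0],4.5],[[0,0,-0.9],[0,0,0],4.5],[[0,0,0],[0,0,0],4.5],[[0,0,0],[0,0,0],4.5]]' 25
python3 - <<'E'
from h import *
s,R=st()
im,d=snap('scene','s12')
jaws('s12',np.array([s['tool_pos'][0],s['tool_pos'][1]]),5.4,.05,.08,0)
cv2.imwrite('pics/c18.png',cv2.resize(im[200:310,270:400,::-1],None,fx=6,fy=5.4,interpolation=cv2.INTER_CUBIC))
E
```

```text
clock: 14.72
tool_pos: [0.4642, 0.0119, 0.0388]
eef_rot: [-0.035, 0.705, 0.033, 0.708]
wrist_force: [0.1, 0.5, -0.0]
opening: 0.533
t 14.72 p [0.4642 0.0119 0.0388] x [ 0.005 -0.002 -1.   ] yawY 95.48 op 45.6 F [ 0.1  0.5 -0. ]
q [ 0.76  0.67 -1.05  2.12  0.81  0.83  0.87]
L 0.028 24 t [0.0203 0.0214 0.0241] z [0.0509 0.0616 0.0681]
R 0.028 30 t [-0.0211 -0.0195 -0.0176] z [0.0514 0.0598 0.0694]
L 0.042 24 t [0.0216 0.0231 0.0242] z [0.0509 0.0622 0.0689]
R 0.042 28 t [-0.0227 -0.0214 -0.0203] z [0.0511 0.0611 0.0699]
L 0.058 20 t [0.0226 0.0246 0.026 ] z [0.0526 0.0636 0.0699]
R 0.058 30 t [-0.0244 -0.0227 -0.0213] z [0.0518 0.0614 0.0706]
L 0.073 31 t [0.0033 0.0256 0.028 ] z [0.052  0.0616 0.0697]
R 0.073 35 t [-0.026  -0.0241 -0.0034] z [0.0524 0.061  0.0697]
L 0.088 62 t [0.0025 0.015  0.0293] z [0.0555 0.0653 0.0715]
R 0.088 26 t [-0.027  -0.0114 -0.0014] z [0.0548 0.0673 0.0716]
L 0.103 114 t [0.0016 0.0111 0.0285] z [0.0523 0.0637 0.0709]
R 0.103 32 t [-0.0096 -0.0035 -0.0004] z [0.0543 0.0667 0.0719]
smax 0.1116 smaxR 0.1097
```

View pics/c18.png

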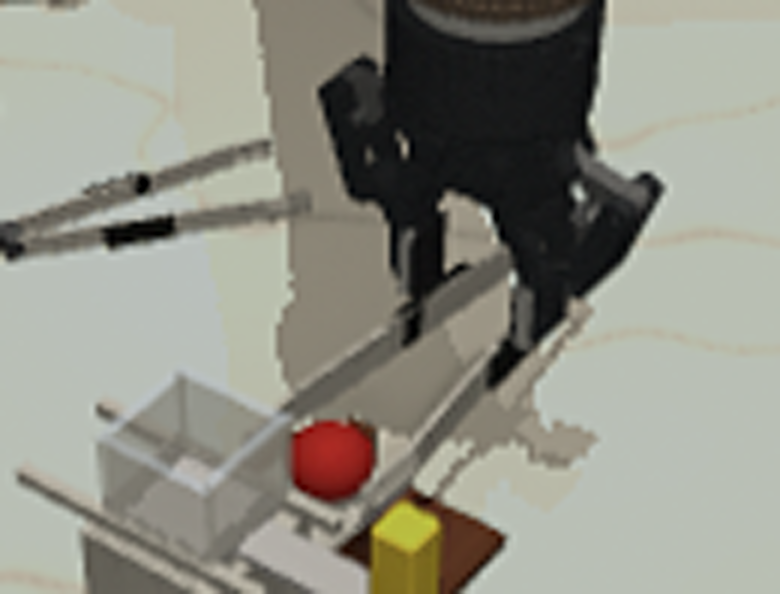

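```bash
python3 -m handwheel '[[[-0.15,0,-0.4],[0,0,0],4.5],[[0,0,0],[0,0,0],4.2],[[0,0,0],[0,0,0],4.0],[[0,0,0],[0,0,0],3.8],[[0,0,0],[0,0,0],3.6],[[0,0,0],[0,0,0],3.4]]' 25
python3 - <<'E'
from h import *
s,R=st()
im,d=snap('scene','s13')
cv2.imwrite('pics/c19.png',cv2.resize(im[200:310,270:400,::-1],None,fx=6,fy=5.4,interpolation=cv2.INTER_CUBIC))
E
```

```text
clock: 15.27
tool_pos: [0.464, 0.012, 0.0361]
eef_rot: [-0.035, 0.704, 0.033, 0.709]
wrist_force: [-0.6, 0.6, -0.8]
opening: 0.417
t 15.27 p [0.464  0.012  0.0361] x [ 0.008 -0.002 -1.   ] yawY 95.46 op 35.6 F [-0.6  0.6 -0.8]
q [ 0.76  0.67 -1.05  2.12  0.82  0.83  0.86]
```

View pics/c19.png

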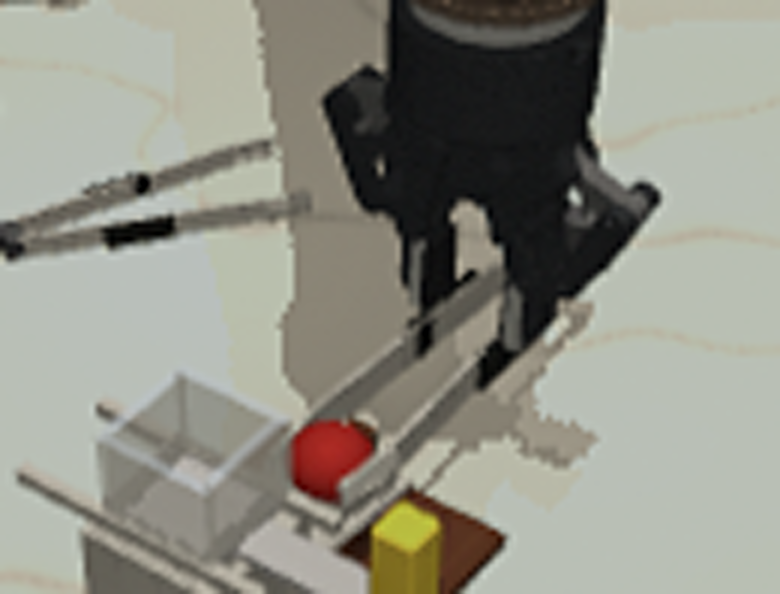

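```bash
python3 -m handwheel '[[[0,0,0],[0,0,0],3.0],[[0,0,0],[0,0,0],2.6],[[0,0,0],[0,0,0],2.6],[[0,0,0],[0,0,0],2.6],[[0,0,0],[0,0,0],2.6],[[0,0,0],[0,0,0],2.6]]' 40; python3 -m handwheel '[[[0,0,0],[0,0,0],2.6],[[0,0,0.5],[0,0,0],2.6],[[0,0,0.8],[0,0,0],2.6],[[0,0,0.8],[0,0,0],2.6],[[0,0,0.8],[0,0,0],2.6],[[0,0,0],[0,0,0],2.6]]'
python3 - <<'E'
from h import *
s,R=st()
im,d=snap('scene','s14')
cv2.imwrite('pics/c20.png',cv2.resize(im[200:310,270:400,::-1],None,fx=6,fy=5.4,interpolation=cv2.INTER_CUBIC))
E
```

```text
clock: 15.82
tool_pos: [0.4642, 0.0119, 0.0364]
eef_rot: [-0.035, 0.703, 0.033, 0.709]
wrist_force: [-0.1, 0.4, -1.1]
opening: 0.404
clock: 16.32
tool_pos: [0.4643, 0.0123, 0.0685]
eef_rot: [-0.035, 0.703, 0.033, 0.709]
wrist_force: [-0.4, 0.1, -0.9]
opening: 0.403
t 16.32 p [0.4643 0.0123 0.0685] x [ 0.008 -0.002 -1.   ] yawY 95.49 op 34.5 F [-0.4  0.1 -0.9]
q [ 0.81  0.62 -1.12  2.11  0.75  0.88  0.91]
```

View pics/c20.png

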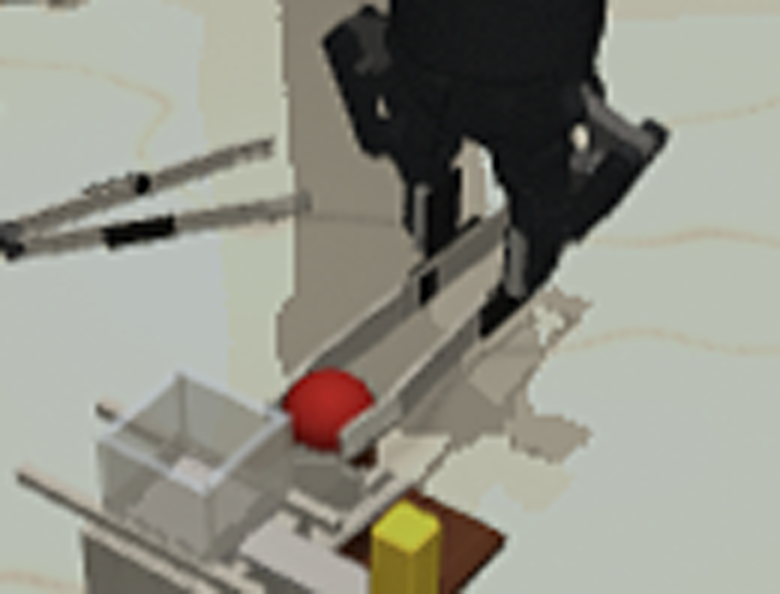

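```bash
python3 -m handwheel '[[[0,0,1],[0,0,0],2.6],[[0,0,1.3],[0,0,0],2.6],[[0,0,1.3],[0,0,0],2.6],[[0,0,1.3],[0,0,0],2.6],[[0,0,1.3],[0,0,0],2.6],[[0,0,1.3],[0,0,0],2.6],[[0,0,1.3],[0,0,0],2.6],[[0,0,1.3],[0,0,0],2.6],[[0,0,1.3],[0,0,0],2.6],[[0,0,1],[0,0,0],2.6],[[0,0,0.5],[0,0,0],2.6],[[0,0,0],[0,0,0],2.6],[[0,0,0],[0,0,0],2.6],[[0,0,0],[0,0,0],2.6],[[0,0,0],[0,0,0],2.6],[[0,0,0],[0,0,0],2.6],[[0,0,0],[0,0,0],2.6]]' 40
python3 - <<'E'
from h import *
s,R=st()
im,d=snap('scene','s15')
im,P=cloud('scene','s15'); hs=cv2.cvtColor(im,cv2.COLOR_RGB2HSV)
m=((hs[...,0]<6)|(hs[...,0]>174))&(hs[...,1]>170)&(hs[...,2]>60)&(P[...,2]>.12)&(P[...,2]<.3)&(P[...,0]>.5)&(P[...,0]<.62)
print(m.sum(),P[m].min(0),P[m].max(0))
cv2.imwrite('pics/c21.png',cv2.resize(im[150:310,260:420,::-1],None,fx=4,fy=3.7,interpolation=cv2.INTER_CUBIC))
E
```

```text
clock: 17.78
tool_pos: [0.4586, 0.012, 0.2053]
eef_rot: [-0.037, 0.706, 0.033, 0.706]
wrist_force: [1.5, -0.4, -1.2]
opening: 0.396
t 17.78 p [0.4586 0.012  0.2053] x [ 0.001 -0.005 -1.   ] yawY 95.68 op 33.8 F [ 1.5 -0.4 -1.2]
q [ 1.05  0.45 -1.39  2.    0.5   1.11  1.12]
174 [0.54076579 0.00842896 0.21572598] [0.56990375 0.03539822 0.23992775]
```

View pics/c21.png

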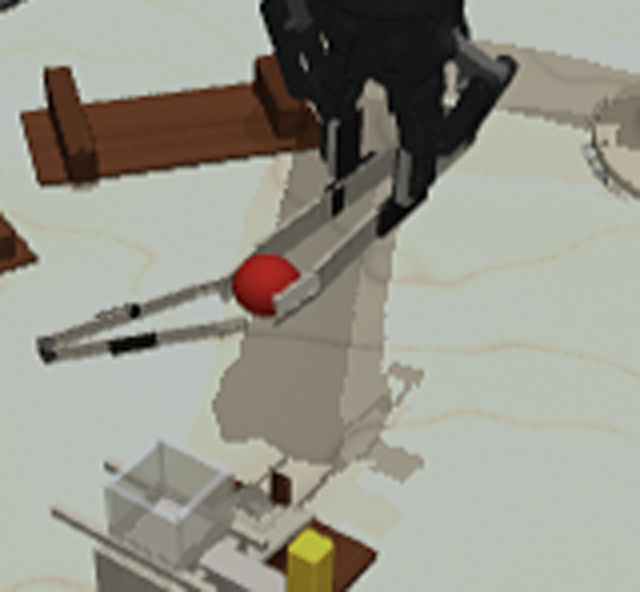

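```bash
python3 -m handwheel '[[[0,0,0],[0,0,0],2.6],[[0,0,0],[0,0,0],2.6],[[0,0,0],[0,0,0],2.6],[[0,0,0],[0,0,0],2.6],[[0,0,0],[0,0,0],2.6],[[0,0,0],[0,0,0],2.6],[[0,0,0],[0,0,0],2.6],[[0,0,0],[0,0,0],2.6]]'
python3 - <<'E'
from h import *
s,R=st(); print(abs(s['dq']).max())
im,d=snap('scene','s16')
im,P=cloud('scene','s16'); hs=cv2.cvtColor(im,cv2.COLOR_RGB2HSV)
m=((hs[...,0]<6)|(hs[...,0]>174))&(hs[...,1]>170)&(hs[...,2]>60)&(P[...,2]>.12)&(P[...,2]<.3)&(P[...,0]>.5)&(P[...,0]<.62)
print(m.sum(),P[m].min(0),P[m].max(0))
E
```

```text
clock: 18.5
tool_pos: [0.4582, 0.0123, 0.2047]
eef_rot: [-0.037, 0.706, 0.034, 0.706]
wrist_force: [-0.4, 0.4, -0.6]
opening: 0.404
t 18.5 p [0.4582 0.0123 0.2047] x [-0.    -0.004 -1.   ] yawY 95.71 op 34.5 F [-0.4  0.4 -0.6]
q [ 1.05  0.45 -1.39  2.    0.5   1.11  1.12]
0.0024954747567400393
169 [0.54027347 0.00654418 0.21564348] [0.56966157 0.03570259 0.23894056]
```

Truffle held still at about 0.22 m, and the slide is home.

```bash
python3 -c "
from workcell import env
print(env.job_done())"
```

```text
the job is handed in; nothing more can be done
None
```

I pulled the slide out to its stop and guided it home. That left the truffle at the trough's end stop. I then took the 190 mm tongs from the smaller rest, closed them on the truffle with a 40 N grip, and lifted it. I handed the job in at about 18.6 s; the hand-in reports no verdict.

- **Slide and trough:** the wrist force reached 9.9 N with the knob about 54 mm out, more than the spring alone gives, so I took it to be at the stop. The pictures after release showed the slide home and the truffle at the end stop.
- **Final hold:** the truffle's centre was at about 0.22 m, and it barely moved between two pictures 0.7 s apart. The fingers had stopped on the tongs at about 34.5 mm, and the fastest joint speed was below 0.003 rad/s. Nothing but the jaws touched the truffle.
- **Readings that disagreed:**
  - The opening reads about 3.5 mm less than the true width: 14.4 mm on the 18 mm knob, and 34.5 mm where 38 mm was expected.
  - The hand rose about 1 cm while closing on the knob, so the grip was higher than planned, but it held.
- **Not measured:** I could not read the contact forces on the truffle. I saw no contact with the jar, bowl or gift box and kept clear of them, but did not re-measure where they stand.

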